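# Unpile the reactor covers and close each vessel

### The arm

A 6-joint arm with a two-finger parallel gripper is mounted at the origin on the work surface. World frame = base frame: x ahead of the robot, y to its left, z up, the work surface at z = 0. Lengths are in m, angles in rad, forces in N, time in s.
With the tool pointing down it reaches from about 0.225 to 0.875 m from the base axis. Payload 3.4 kg.
Tool frame: the origin (TCP) lies at the very end of the fingers, on their centre line; the grasp point (between the pads) lies 19 mm behind it; z points along the fingers, y is the line along which they close (so a half turn about z gives the same grasp; the last joint's range is limited). The gripper opens to 85 mm and grips with 20 to 120 N. Pads are 22 mm wide; open, the fingers measure 114 mm over their backs; the gripper's body (76 mm by 85 mm) begins 54 mm behind the grasp point. The pads swing forward as they close: fully open they stand 13 mm farther back than shut.
Start: joints at [-1.429, 0.276, 1.505, -0, 1.361, -0.121], TCP at [0.149, -0.555, 0.231] pointing down, gripper open.
Joint ranges: [-2.89, 2.89], [-0.75, 2.08], [0.22, 2.7], [-1.18, 4.32], [0.11, 2.71], [-2.7, 2.7]. Speed limits (rad/s): [2.57, 2.57, 3.14, 3.14, 3.14, 3.14].

### API

Orientations are given as a unit quaternion [w, x, y, z].
In Python, from rig import manip gives the robot as it stands. The module is installed in compiled form; this text tells all that it offers.
- The arm moves only by the tool play_rows, never from a script. Its argument "motion" is a list of rows, each a list of 5 numbers: the shift along the tool's x, y, z in units of 40 mm (1.0 is 40 mm), then the turn about the tool's z in units of 10 degrees (1.0 is 10 degrees), then the finger opening in mm, from 0 to 85.4. A call has 1 to 5 rows; each row is the pose to reach, as a shift and turn from the pose commanded when the call began, along the tool's axes at that moment; what a row does not reach only later rows make up. A row lasts 1/8 s, in which the tool goes at most 62.5 mm and 10.7 degrees, less where a joint would pass 70% of its speed; a pose out of reach is approached as far as the arm can. A call with a gripper value outside its range is refused whole. The fingers move at their own pace and stop on an object; "newtons" is the grip in N (left out, the last holds). Time passes only in rows, so rows that repeat a pose let the fingers close. It gives the time, the measured TCP pose, the force, the opening and the grip force at its end, in the units of the state.
- manip.get_state(): the state, without advancing time (a new reading comes with each control period).
- manip.get_image(name): name is "side" or "top"; returns a dict with "img" (420x560x3 uint8, red, green, blue), "range_z" (420x560 float32, m along the optical axis (not along the pixel's ray), 0 where there is no reading), "fx", "fy", "cx", "cy" (pixels), "R" (3x3) and "t" (3): a world point X has camera coordinates R X + t. Camera axes: x right, y down, z forward; pixel columns grow to the right and rows downward; lengths in m; the calibration is good to about 2 mm. A picture is of the moment at which its call begins.
- manip.sign_off(): hands the job in; it is judged then, once.
The state is a dict: "clock": time; "qpos": joint angles; "qd": joint speeds; "effort": joint torques, N m; "position": TCP position; "ee_rot": TCP orientation; "contact_force": force on the tool from outside, world axes, zero at the start; "moment": the same for the moment, N m; "width": finger opening in m; "gripper_force": force on a finger pad.
Only numpy, scipy, OpenCV 4.12 (cv2) and the standard library are available. Lean on these libraries where they do the work, as an engineer would, in place of code of your own. Each camera call takes 0.05 s, during which the arm holds its last target. There are 200 camera calls.

### The job

The clean steel covers of the four small reactor vessels have been left piled up on the bench. Take the pile apart and lay each cover flat and centred on the vessel of its own size (largest cover on the largest vessel, and so on down to the smallest), so that every mouth is fully closed. Set every cover down gently without dropping it, do not knock the vessels, and do not push or tip the bottle and the jar.

Things in the scene. Friction and masses are not known exactly. Their poses are not given: they have to be found in the camera images.
- cover_large: the largest of four round steel covers: flange 100 mm across, 8 mm thick, black edge, with a solid round grip boss (36 mm across, 24 mm tall) centred on top; 32 mm tall in all. Lowest of the pile, on the bench. Origin: centre of the underside; z up through the boss; yaw does not matter. Loose, 0.1 to 0.6 kg.
- cover_medium: the second largest of four round steel covers: flange 84 mm across, 8 mm thick, black edge, with a solid round grip boss (36 mm across, 24 mm tall) centred on top; 32 mm tall in all. Starts resting on the boss of the next larger cover, within 3 mm of its centre. Origin: centre of the underside; z up through the boss; yaw does not matter. Loose, 0.1 to 0.6 kg.
- cover_small: the second smallest of four round steel covers: flange 68 mm across, 8 mm thick, black edge, with a solid round grip boss (36 mm across, 24 mm tall) centred on top; 32 mm tall in all. Starts resting on the boss of the next larger cover, within 3 mm of its centre. Origin: centre of the underside; z up through the boss; yaw does not matter. Loose, 0.1 to 0.6 kg.
- cover_tiny: the smallest of four round steel covers: flange 52 mm across, 8 mm thick, black edge, with a solid round grip boss (36 mm across, 24 mm tall) centred on top; 32 mm tall in all. Starts resting on the boss of the next larger cover, within 3 mm of its centre. Origin: centre of the underside; z up through the boss; yaw does not matter. Loose, 0.1 to 0.6 kg.
- vessel_large: the largest of four open upright vessels with an orange jacket and steel rim, fixed to the bench: 110 mm tall to the flat rim, rim 88 mm outside and 80 mm inside diameter, foot 100 mm. The 100 mm cover belongs on it, overhanging 6 mm all round. Origin: centre of the underside, on the bench; z up; the rim is at z = 110 mm.
- vessel_medium: the second largest of four open upright vessels with an orange jacket and steel rim, fixed to the bench: 95 mm tall to the flat rim, rim 72 mm outside and 64 mm inside diameter, foot 84 mm. The 84 mm cover belongs on it, overhanging 6 mm all round. Origin: centre of the underside, on the bench; z up; the rim is at z = 95 mm.
- vessel_small: the second smallest of four open upright vessels with an orange jacket and steel rim, fixed to the bench: 80 mm tall to the flat rim, rim 56 mm outside and 48 mm inside diameter, foot 68 mm. The 68 mm cover belongs on it, overhanging 6 mm all round. Origin: centre of the underside, on the bench; z up; the rim is at z = 80 mm.
- vessel_tiny: the smallest of four open upright vessels with an orange jacket and steel rim, fixed to the bench: 65 mm tall to the flat rim, rim 40 mm outside and 32 mm inside diameter, foot 52 mm. The 52 mm cover belongs on it, overhanging 6 mm all round. Origin: centre of the underside, on the bench; z up; the rim is at z = 65 mm.
- amber_bottle: bystander: loose capped amber bottle, 54 mm in diameter, 100 mm tall, standing at the far side of the work. Origin: centre of the underside.
- white_jar: bystander: loose white jar with a blue lid, 56 mm in diameter, 75 mm tall, standing at the far side of the work. Origin: centre of the underside.
Things that resemble listed ones, but are neither listed nor needed, are in the scene too. What is shaped like the vessel_small but pink or turquoise is not meant.

How it is judged:
By the outcome, as a careful person would: the job done as asked, in the order asked, and still so for the second after the job is handed in, with the robot touching nothing.
It also fails if it takes over 114 s, if anything falls off the work surface, if the arm or the gripper's body presses on something with over 40 N, if the wrist force passes 120 N, or if a joint passes its speed limit or range.

## Working session

There is one attempt and no reset: what is moved stays moved. The work goes in short steps, Python scripts to look and compute and a tool call to move; the robot and the scene stay as the last step left them, time stands still between calls to the robot, and variables do not carry over. Pictures are saved under pics/ and viewed, at most 14 in all, crops included, and the job is handed in when it is done.

Besides the shell and the picture viewer there is one more tool, called after "Call:" as name(argument=value, ...) on one line, values as JSON. play_rows: Moves the arm, as the interface text tells. Its arguments: {"type":"object","properties":{"motion":{"type":"array","items":{"type":"array","items":{"type":"number"}}},"newtons":{"type":"number"}},"required":["motion"]}

```bash
mkdir -p pics; cat > h.py <<'E'
from rig import manip
import numpy as np, cv2
def world(im):
    z=im["range_z"]; v,u=np.indices(z.shape)
    c=np.stack([(u-im["cx"])*z/im["fx"],(v-im["cy"])*z/im["fy"],z],-1)
    P=(c-im["t"])@im["R"]; P[z==0]=np.nan
    return P
def save(im,n): cv2.imwrite("pics/"+n,im["img"][...,::-1])
E
python3 - <<'E'
from h import *
s=manip.get_state(); print({k:np.round(v,3) for k,v in s.items()})
for n in("top","side"):
    im=manip.get_image(n); save(im,n+"0.png"); np.savez(n+"0.npz",**im); P=world(im)
    print(n,np.round(-im["R"].T@im["t"],3),np.nanmin(P.reshape(-1,3),0),np.nanmax(P.reshape(-1,3),0))
E
```

```text
{'clock': np.float64(0.0), 'qpos': array([-1.429,  0.277,  1.506,  0.   ,  1.361, -0.121]), 'qd': array([ 0.001, -0.001, -0.   ,  0.   ,  0.   , -0.   ]), 'effort': array([ 0.0000e+00, -4.1677e+01, -2.4581e+01, -0.0000e+00,  1.1000e-02,
        0.0000e+00]), 'position': array([ 0.149, -0.555,  0.23 ]), 'ee_rot': array([-0.001,  0.991,  0.131,  0.   ]), 'contact_force': array([-0.297,  0.371, -0.698]), 'moment': array([ 0.013,  0.015, -0.043]), 'gripper_force': np.float64(0.0), 'width': np.float64(0.085)}
top [ 0.335 -0.026  1.356] [ 0.03167815 -1.28903042 -0.77566495] [1.72287576 1.27663641 0.7988967 ]
side [0.372 0.92  0.638] [-0.74637334 -2.23049826 -0.76729262] [2.49657672 0.61561697 0.55605733]
```

View pics/top0.png

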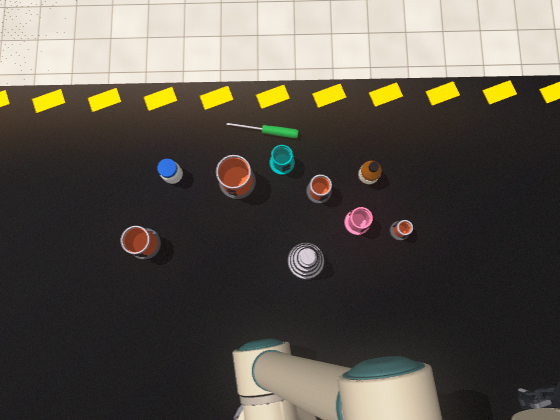

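View pics/side0.png

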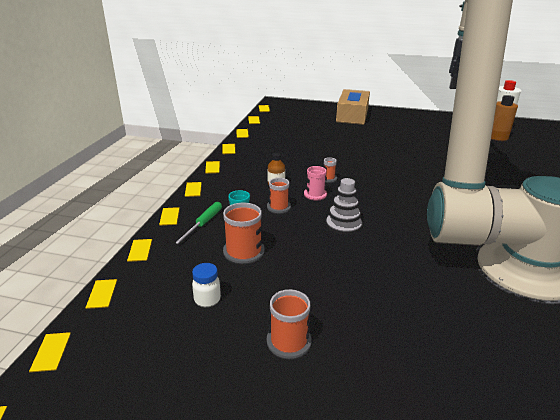

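The top view shows the pile at about (306,259) and the orange vessels: large (235,175), medium (140,240), small (320,188), tiny (403,229). Decoys are pink (359,221) and turquoise (282,158), the jar is at (170,170) and the bottle at (370,172). The side view agrees. Next I fit circles to the rims.

```bash
cat >> h.py <<'E'
from scipy.optimize import least_squares
def circ(p,r,out):
    """fixed-radius disc-edge fit: out=True -> points fill annulus, use median-type robust fit at mean radius"""
    f=lambda q:np.hypot(p[:,0]-q[0],p[:,1]-q[1])-r
    s=least_squares(f,p[:,:2].mean(0),loss="soft_l1",f_scale=.002); return s.x,np.sqrt(np.median(s.fun**2))
E
python3 - <<'E'
from h import *
T=dict(np.load("top0.npz")); S=dict(np.load("side0.npz"))
PT=world(T); PS=world(S)
V=dict(large=(235,175,.110,.042),medium=(140,240,.095,.034),small=(320,188,.08,.026),tiny=(403,229,.065,.018))
b=PT[200:320:5,180:300:5].reshape(-1,3); print("bench z top",np.nanpercentile(b[:,2],[5,50,95]))
for k,(u,v,h,r) in V.items():
    w=PT[v-25:v+26,u-25:u+26].reshape(-1,3); g=w[np.abs(w[:,2]-h)<.006]; c=g[:,:2].mean(0) if len(g) else None
    out=[]
    for n,P in(("top",PT),("side",PS)):
        q=P.reshape(-1,3); q=q[(np.abs(q[:,2]-h)<.004)&(np.hypot(*(q[:,:2]-c).T)<r+.02)]
        x,e=circ(q,r,1); rr=np.hypot(*(q[:,:2]-x).T)
        print(k,n,len(q),np.round(x,4),"res",round(e,4),"z",np.round(np.median(q[:,2]),4),"r",np.round(np.percentile(rr,[5,50,95]),4),"reach",np.hypot(*x).round(3))
# pile
c0=PT[259,306]; print("pile px",c0)
for n,P in(("top",PT),("side",PS)):
    q=P.reshape(-1,3); q=q[(np.hypot(*(q[:,:2]-c0[:2]).T)<.08)]
    print(n,"max z",np.nanpercentile(q[:,2],99.5))
    for z,r in((.128,.018),(.104,.026),(.072,.034),(.040,.042),(.008,.05)):
        g=q[np.abs(q[:,2]-z)<.004]
        if len(g)>5: print(z,len(g),"mean",g.mean(0).round(4),"mid",((g.max(0)+g.min(0))/2).round(4),"ext",np.ptp(g,axis=0).round(4), "minEnc",cv2.minEnclosingCircle((g[:,:2]*1000).astype(np.float32)))
# others
for k,(u,v) in dict(bottle=(370,172),jar=(168,168),pink=(359,219),turq=(282,156)).items():
    w=PT[v-12:v+13,u-12:u+13].reshape(-1,3); g=w[w[:,2]>.05]; print(k,g.mean(0).round(3),g.max(0).round(3),g.min(0).round(3))
E
```

```text
bench z top [-4.99946715e-03 -5.06683215e-05  5.26120579e-03]
large top 167 [0.6553 0.101 ] res 0.0011 z 0.1096 r [0.0397 0.0418 0.0438] reach 0.663
large side 224 [0.6566 0.1021] res 0.0012 z 0.11 r [0.0391 0.0417 0.0443] reach 0.664
medium top 139 [0.4874 0.349 ] res 0.0012 z 0.0952 r [0.0317 0.0336 0.0357] reach 0.599
medium side 319 [0.4882 0.3502] res 0.001 z 0.0949 r [0.0315 0.0337 0.0356] reach 0.601
small top 91 [ 0.623  -0.1215] res 0.001 z 0.0791 r [0.0238 0.0257 0.0278] reach 0.635
small side 96 [ 0.6248 -0.1203] res 0.0012 z 0.0798 r [0.0221 0.0257 0.0283] reach 0.636
tiny top 52 [ 0.5115 -0.3343] res 0.0009 z 0.0643 r [0.016  0.0178 0.0196] reach 0.611
tiny side 50 [ 0.5129 -0.3337] res 0.0014 z 0.0644 r [0.0142 0.0184 0.023 ] reach 0.612
pile px [ 0.42912416 -0.07680095  0.12845786]
top max z 0.13099544853006545
0.128 152 mean [ 0.4354 -0.0807  0.1276] mid [ 0.4353 -0.0818  0.128 ] ext [0.0319 0.0341 0.0079] minEnc ((435.4764709472656, -81.01036071777344), 17.872182846069336)
0.104 158 mean [ 0.4347 -0.0792  0.1044] mid [ 0.436  -0.0804  0.1042] ext [0.0495 0.0495 0.007
[... 1014 characters left out ...]
1 0.0647 0.008 ] minEnc ((435.92901611328125, -79.28448486328125), 37.0489387512207)
0.04 291 mean [ 0.4346 -0.063   0.0417] mid [ 0.4362 -0.0724  0.04  ] ext [0.0824 0.0727 0.0078] minEnc ((436.017333984375, -77.20380401611328), 43.46686935424805)
0.008 366 mean [ 0.4338 -0.0601  0.0093] mid [ 0.4361 -0.0732  0.008 ] ext [0.1403 0.0968 0.008 ] minEnc ((436.09124755859375, -98.01240539550781), 73.98087310791016)
bottle [ 0.66  -0.253  0.075] [ 0.692 -0.23   0.105] [ 0.638 -0.282  0.05 ]
jar [0.676 0.277 0.072] [0.703 0.303 0.083] [0.654 0.252 0.05 ]
pink [ 0.537 -0.223  0.072] [ 0.563 -0.195  0.085] [ 0.507 -0.247  0.05 ]
turq [ 0.707 -0.024  0.071] [0.732 0.003 0.085] [ 0.677 -0.049  0.05 ]
```

Rims fit well: heights are within 1 mm and radii match in both views. The pile's boss top is at 0.128 m, as it should be. I'll move above the pile, keeping the yaw.

Call:
play_rows(motion=[[0.6, -0.58, 0, 0, 60], [1.7, -1.63, 0, 0, 60], [2.8, -2.7, 0, 0, 60], [3.9, -3.75, 0, 0, 60], [5.0, -4.8, 0, 0, 60]], newtons=60)

```text
clock: 0.72
position: [0.2932, -0.316, 0.231]
ee_rot: [-0.0, 0.991, 0.131, 0.0]
contact_force: [0.3, 0.4, 0.2]
width: 0.0603
gripper_force: 0.0
```

Call:
play_rows(motion=[[1.1, -1.05, 0.2, 0, 60], [2.2, -2.1, 0.4, 0, 60], [3.3, -3.2, 0.6, 0, 60], [4.3, -4.2, 0.7, 0, 60], [5.0, -4.8, 0.7, 0, 60]])

```text
clock: 1.35
position: [0.4361, -0.078, 0.2027]
ee_rot: [-0.0, 0.991, 0.132, -0.001]
contact_force: [0.6, -0.8, 0.7]
width: 0.06
gripper_force: 0.0
```

```bash
cat >> h.py <<'E'
from scipy.spatial.transform import Rotation
V=dict(large=(.656,.1015),medium=(.488,.3496),small=(.624,-.121),tiny=(.512,-.334),pile=(.4357,-.0805))
def to(x,y,z):
    s=manip.get_state(); w,a,b,c=s["ee_rot"]; R=Rotation.from_quat([a,b,c,w])
    d=np.array([x,y,z])-s["position"]
    print("t",round(float(s["clock"]),2),"pos",s["position"].round(4),"yaw",np.degrees(np.arctan2(*R.as_matrix()[[1,0],0])).round(1),"F",s["contact_force"].round(1),"w",round(float(s["width"]),4),"g",round(float(s["gripper_force"]),1),"speed",np.abs(s["qd"]).max().round(3))
    print("units",(R.inv().apply(d)/.04).round(3),"mm",(np.linalg.norm(d)*1e3).round())
E
python3 -c "
from h import *
to(*V['pile'],.107)"
```

```text
t 1.35 pos [ 0.4361 -0.078   0.2027] yaw 15.2 F [ 0.6 -0.8  0.7] w 0.06 g 0.0 speed 0.65
units [-0.023  0.06   2.392] mm 96.0
```

Call:
play_rows(motion=[[0, 0, 0.5, 0, 60], [0, 0, 1.2, 0, 60], [0, 0, 1.5, 0, 60], [0, 0, 1.5, 0, 60]])

```text
clock: 1.85
position: [0.4353, -0.0805, 0.1426]
ee_rot: [-0.0, 0.991, 0.131, -0.001]
contact_force: [-0.6, 0.6, 0.2]
width: 0.0603
gripper_force: 0.0
```

```bash
python3 - <<'E'
from h import *
to(*V['pile'],.107)
im=manip.get_image("side"); cv2.imwrite("pics/s1.png",cv2.resize(im["img"][130:250,290:450,::-1],None,fx=4,fy=4))
E
```

```text
t 1.85 pos [ 0.4353 -0.0805  0.1426] yaw 15.0 F [-0.6  0.6  0.2] w 0.0603 g 0.0 speed 0.033
units [0.012 0.005 0.891] mm 36.0
```

View pics/s1.png

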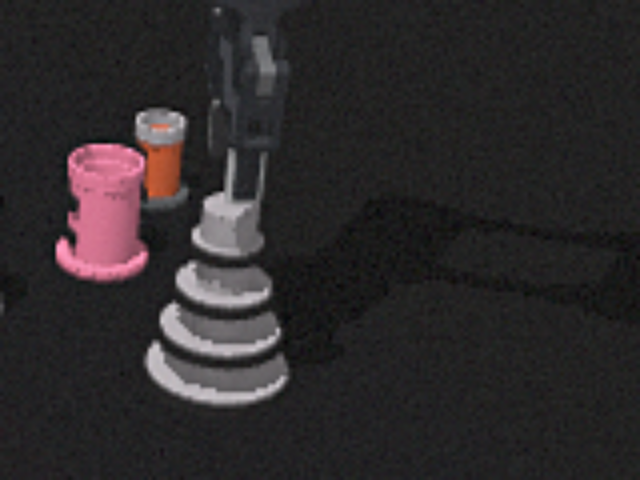

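The gripper is centred over the tiny boss at crop (230,220), with nothing in the way. I'll descend and grip.

Call:
play_rows(motion=[[0, 0, 0.3, 0, 60], [0, 0, 0.7, 0, 60], [0, 0, 0.88, 0, 60], [0, 0, 0.88, 0, 50], [0, 0, 0.88, 0, 42]])

```text
clock: 2.52
position: [0.4363, -0.0808, 0.1085]
ee_rot: [0.0, 0.991, 0.131, 0.0]
contact_force: [0.5, -0.4, 1.1]
width: 0.0421
gripper_force: 0.0
```

Call:
play_rows(motion=[[0, 0, 0, 0, 36], [0, 0, 0, 0, 32], [0, 0, 0, 0, 28], [0, 0, 0, 0, 28]])

```text
clock: 3.02
position: [0.4366, -0.081, 0.109]
ee_rot: [0.001, 0.991, 0.131, 0.001]
contact_force: [-0.0, -0.6, 5.3]
width: 0.0339
gripper_force: 59.4
```

```bash
python3 -c "
from h import *
to(*V['tiny'],.18)"
```

```text
t 3.02 pos [ 0.4366 -0.081   0.109 ] yaw 15.1 F [-0.  -0.6  5.3] w 0.0339 g 59.4 speed 0.001
units [ 0.178  6.601 -1.765] mm 273.0
```

Call:
play_rows(motion=[[0, 0, -0.1, 0, 28], [0, 0, -0.4, 0, 28], [0, 0, -1.0, 0, 28], [0, 0, -1.5, 0, 28], [0, 0, -1.6, 0, 28]])

```text
clock: 3.65
position: [0.4367, -0.0808, 0.1736]
ee_rot: [0.001, 0.991, 0.131, 0.001]
contact_force: [0.3, 0.4, -1.8]
width: 0.0339
gripper_force: 59.9
```

```bash
python3 - <<'E'
from h import *
to(*V['tiny'],.18)
im=manip.get_image("side"); cv2.imwrite("pics/s2.png",cv2.resize(im["img"][110:230,290:450,::-1],None,fx=4,fy=4))
P=world(im).reshape(-1,3); q=P[np.hypot(*(P[:,:2]-V['pile']).T)<.06]; print(np.histogram(q[:,2],np.arange(.09,.26,.008)))
E
```

```text
t 3.65 pos [ 0.4367 -0.0808  0.1736] yaw 15.1 F [ 0.3  0.4 -1.8] w 0.0339 g 59.9 speed 0.071
units [ 0.173  6.602 -0.148] mm 264.0
(array([90, 16,  0,  0,  0,  0,  0,  0,  7, 84, 66, 40, 50, 43, 40, 22, 32,
       57, 26, 55, 50]), array([0.09 , 0.098, 0.106, 0.114, 0.122, 0.13 , 0.138, 0.146, 0.154,
       0.162, 0.17 , 0.178, 0.186, 0.194, 0.202, 0.21 , 0.218, 0.226,
       0.234, 0.242, 0.25 , 0.258]))
```

View pics/s2.png

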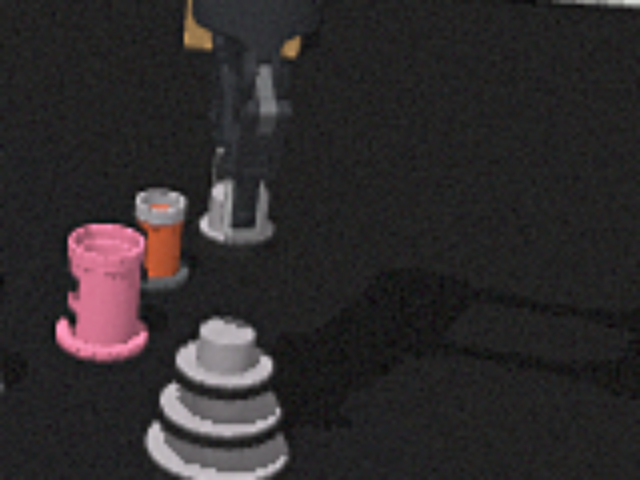

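Tiny cover (crop 240,225) is held level and the rest of the pile is undisturbed.

Call:
play_rows(motion=[[0.03, 1.0, 0, 0, 28], [0.06, 2.4, 0, 0, 28], [0.1, 3.8, 0, 0, 28], [0.14, 5.2, 0, 0, 28], [0.17, 6.2, 0, 0, 28]])

```text
clock: 4.32
position: [0.5069, -0.3205, 0.1707]
ee_rot: [-0.001, 0.991, 0.13, -0.001]
contact_force: [0.9, 0.6, -2.9]
width: 0.034
gripper_force: 60.1
```

Call:
play_rows(motion=[[0, 0.4, 0, 0, 28], [0, 0.4, 0.5, 0, 28], [0, 0.4, 1.2, 0, 28], [0, 0.4, 1.8, 0, 28], [0, 0.4, 1.8, 0, 28]])

```text
clock: 4.95
position: [0.5091, -0.3312, 0.0976]
ee_rot: [-0.003, 0.991, 0.131, -0.002]
contact_force: [-0.6, 0.0, -1.5]
width: 0.0339
gripper_force: 60.2
```

```bash
python3 - <<'E'
from h import *
to(*V['tiny'],.0777)
for n in("top","side"):
    im=manip.get_image(n); P=world(im).reshape(-1,3); q=P[np.hypot(*(P[:,:2]-V['tiny']).T)<.05]
    for z in(.084,.065): 
        g=q[np.abs(q[:,2]-z-.004*(z>.07))<.008]; print(n,z,len(g),np.round(g.min(0),3),np.round(g.max(0),3))
    if n=="side": cv2.imwrite("pics/s3.png",cv2.resize(im["img"][110:230,250:410,::-1],None,fx=4,fy=4))
E
```

```text
t 4.95 pos [ 0.5091 -0.3312  0.0976] yaw 15.1 F [-0.6  0.  -1.5] w 0.0339 g 60.2 speed 0.055
units [0.055 0.09  0.498] mm 20.0
top 0.084 34 [ 0.482 -0.352  0.085] [ 0.527 -0.308  0.096]Traceback (most recent call last):
  File "<stdin>", line 6, in <module>
    return umr_minimum(a, axis, None, out, keepdims, initial, where)
ValueError: zero-size array to reduction operation minimum which has no identity
```

Call:
play_rows(motion=[[0, 0, 0.1, 0, 28], [0, 0, 0.25, 0, 28], [0, 0, 0.25, 0, 28], [0, 0, 0.25, 0, 28]])

```text
clock: 5.5
position: [0.5111, -0.3338, 0.0903]
ee_rot: [0.0, 0.991, 0.131, 0.0]
contact_force: [-0.4, 0.5, -0.8]
width: 0.0342
gripper_force: 60.2
```

```bash
python3 - <<'E'
from h import *
for i in range(3): to(*V['tiny'],.0777); im=manip.get_image("side")
cv2.imwrite("pics/s3.png",cv2.resize(im["img"][110:230,250:410,::-1],None,fx=4,fy=4))
E
```

```text
t 5.5 pos [ 0.5111 -0.3338  0.0903] yaw 15.1 F [-0.4  0.5 -0.8] w 0.0342 g 60.2 speed 0.002
units [0.02  0.01  0.316] mm 13.0
t 5.55 pos [ 0.5112 -0.3339  0.0904] yaw 15.1 F [-0.9 -1.5 -2. ] w 0.034 g 60.2 speed 0.003
units [0.02  0.008 0.317] mm 13.0
t 5.6 pos [ 0.5111 -0.3339  0.0904] yaw 15.1 F [-0.3  0.5 -2.5] w 0.0338 g 60.2 speed 0.001
units [0.02  0.008 0.316] mm 13.0
```

View pics/s3.png

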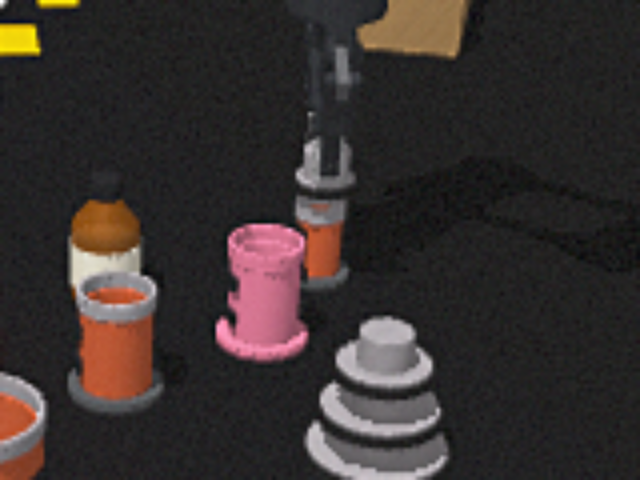

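The tiny cover hangs level, centred about 12 mm above its vessel at crop (325,200). I'll lower it gently.

Call:
play_rows(motion=[[0.02, 0, 0.1, 0, 28], [0.02, 0, 0.2, 0, 28], [0.02, 0, 0.27, 0, 28], [0.02, 0, 0.28, 0, 28], [0.02, 0, 0.28, 0, 28]])

```text
clock: 6.28
position: [0.5118, -0.3336, 0.0789]
ee_rot: [0.0, 0.991, 0.131, -0.0]
contact_force: [-0.1, -0.4, -1.7]
width: 0.0336
gripper_force: 60.2
```

Call:
play_rows(motion=[[0, 0, 0.015, 0, 28], [0, 0, 0.03, 0, 28], [0, 0, 0.03, 0, 28], [0, 0, 0.03, 0, 28]])

```text
clock: 6.78
position: [0.5119, -0.3336, 0.0781]
ee_rot: [0.0, 0.991, 0.131, 0.0]
contact_force: [-0.8, 0.6, 1.2]
width: 0.0345
gripper_force: 60.4
```

```bash
python3 -c "
from h import *
for i in range(3): to(*V['tiny'],.0777); manip.get_image('top')"
```

```text
t 6.78 pos [ 0.5119 -0.3336  0.0781] yaw 15.1 F [-0.8  0.6  1.2] w 0.0345 g 60.4 speed 0.001
units [0.    0.01  0.009] mm 1.0
t 6.83 pos [ 0.5119 -0.3336  0.0781] yaw 15.1 F [-1.  -0.2  1.8] w 0.0337 g 60.4 speed 0.001
units [-0.     0.011  0.009] mm 1.0
t 6.88 pos [ 0.5119 -0.3336  0.0781] yaw 15.1 F [0.3 0.4 2.5] w 0.0338 g 60.4 speed 0.002
units [0.    0.01  0.009] mm 1.0
```

Contact at the expected height. Releasing and moving up and back to the pile.

Call:
play_rows(motion=[[0, 0, 0, 0, 36], [0, 0, 0, 0, 42], [0, 0, 0, 0, 52], [0, 0, 0, 0, 60], [0, 0, 0, 0, 60]])

```text
clock: 7.55
position: [0.5118, -0.3336, 0.0777]
ee_rot: [0.0, 0.991, 0.131, -0.0]
contact_force: [-0.2, -0.5, 0.7]
width: 0.0601
gripper_force: 0.0
```

Call:
play_rows(motion=[[0, 0, -0.3, 0, 60], [0, 0, -1.0, 0, 60], [0, 0, -2.0, 0, 60], [0, 0, -2.5, 0, 60], [0, 0, -2.5, 0, 60]])

```text
clock: 8.18
position: [0.5129, -0.3344, 0.1805]
ee_rot: [0.002, 0.991, 0.131, 0.002]
contact_force: [0.4, -0.7, -0.1]
width: 0.0603
gripper_force: 0.0
```

Call:
play_rows(motion=[[-0.03, -1.0, 0, 0, 60], [-0.06, -2.4, 0, 0, 60], [-0.1, -3.8, 0, 0, 60], [-0.14, -5.2, 0, 0, 60], [-0.19, -6.4, 0, 0, 60]])

```text
clock: 8.8
position: [0.4363, -0.0862, 0.1767]
ee_rot: [-0.001, 0.991, 0.131, -0.001]
contact_force: [0.5, 0.3, -0.1]
width: 0.0598
gripper_force: 0.0
```

Call:
play_rows(motion=[[0, -0.2, 0, 0, 60], [0, -0.2, 0, 0, 60], [0, -0.2, 0, 0, 60]])

```text
clock: 9.18
position: [0.4365, -0.0816, 0.1775]
ee_rot: [0.0, 0.991, 0.131, 0.0]
contact_force: [-0.4, 0.3, -0.3]
width: 0.06
gripper_force: 0.0
```

```bash
cat >> h.py <<'E'
def cover(k,u=None):
    h={'large':.11,'medium':.095,'small':.08,'tiny':.065}[k]; r={'large':.05,'medium':.042,'small':.034,'tiny':.026}[k]
    for n in("top","side"):
        P=world(manip.get_image(n)).reshape(-1,3); q=P[np.hypot(*(P[:,:2]-V[k]).T)<r+.015]
        for nm,z,rr in(("flange",h+.008,r),("boss",h+.032,.018)):
            g=q[np.abs(q[:,2]-z)<.004]
            if len(g)>5: c,R=cv2.minEnclosingCircle((g[:,:2]*1000).astype(np.float32)); print(k,n,nm,len(g),"z",np.median(g[:,2]).round(4),"c",np.round(c,1),"R",round(R,1),"mid",((g.max(0)+g.min(0))/2)[:2].round(4))
def pile(h):
    for n in("top","side"):
        P=world(manip.get_image(n)).reshape(-1,3); q=P[np.hypot(*(P[:,:2]-V['pile']).T)<.05]
        g=q[np.abs(q[:,2]-h)<.004]
        if len(g)>5: print("pile",n,len(g),g.mean(0).round(4),((g.max(0)+g.min(0))/2).round(4),np.ptp(g,axis=0).round(4))
E
python3 - <<'E'
from h import *
to(*V['pile'],.0755)
cover('tiny'); pile(.096)
im=manip.get_image("side"); cv2.imwrite("pics/s4.png",cv2.resize(im["img"][110:230,250:410,::-1],None,fx=4,fy=4))
E
```

```text
t 9.18 pos [ 0.4365 -0.0816  0.1775] yaw 15.0 F [-0.4  0.3 -0.3] w 0.06 g 0.0 speed 0.007
units [-0.012 -0.035  2.55 ] mm 102.0
tiny top flange 148 z 0.0728 c [ 511.  -332.9] R 26.5 mid [ 0.5108 -0.3328]
tiny top boss 140 z 0.0963 c [ 510.9 -332. ] R 18.3 mid [ 0.5109 -0.3323]
tiny side flange 70 z 0.0739 c [ 512.8 -328.6] R 26.7 mid [ 0.5128 -0.3243]
tiny side boss 60 z 0.0979 c [ 511.  -332.2] R 18.8 mid [ 0.5123 -0.332 ]
pile side 97 [ 0.4357 -0.0761  0.0966] [ 0.4356 -0.0784  0.096 ] [0.0341 0.0363 0.0079]
```

View pics/s4.png

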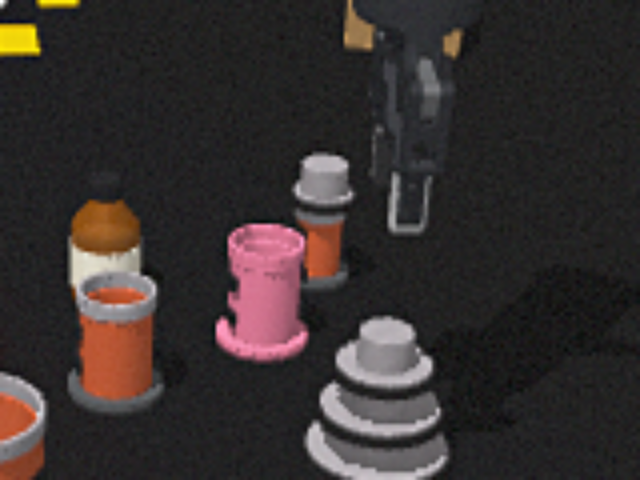

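Tiny cover is seated flat, within about 1.5 mm of centre (crop 325,185). Next is the small cover.

Call:
play_rows(motion=[[-0.01, -0.06, 0.6, 0, 60], [-0.01, -0.06, 1.5, 0, 60], [-0.01, -0.06, 2.2, 0, 60], [-0.01, -0.06, 2.52, 0, 60], [-0.01, -0.06, 2.52, 0, 60]])

```text
clock: 10.05
position: [0.4346, -0.0785, 0.0764]
ee_rot: [-0.0, 0.991, 0.131, -0.001]
contact_force: [0.7, 0.8, 0.6]
width: 0.0601
gripper_force: 0.0
```

Call:
play_rows(motion=[[0, 0, 0, 0, 52], [0, 0, 0, 0, 42], [0, 0, 0, 0, 36], [0, 0, 0, 0, 32], [0, 0, 0, 0, 28]])

```text
clock: 10.68
position: [0.4358, -0.079, 0.0781]
ee_rot: [0.001, 0.991, 0.131, 0.001]
contact_force: [-1.0, -1.8, 5.6]
width: 0.0335
gripper_force: 59.0
```

Call:
play_rows(motion=[[0, 0, 0, 0, 28], [0, 0, 0, 0, 28]])

```text
clock: 10.92
position: [0.4358, -0.079, 0.0781]
ee_rot: [0.001, 0.991, 0.131, 0.001]
contact_force: [-0.8, -0.9, 5.4]
width: 0.034
gripper_force: 59.0
```

```bash
python3 -c "
from h import *
for i in range(3): to(*V['small'],.18); manip.get_image('top')"
```

```text
t 10.93 pos [ 0.4358 -0.079   0.0781] yaw 15.1 F [-0.8 -0.9  5.4] w 0.034 g 59.0 speed 0.001
units [ 4.274  2.243 -2.535] mm 218.0
t 10.97 pos [ 0.4358 -0.079   0.078 ] yaw 15.1 F [-1.3 -2.   6.2] w 0.0336 g 59.0 speed 0.003
units [ 4.274  2.244 -2.536] mm 218.0
t 11.03 pos [ 0.4358 -0.079   0.078 ] yaw 15.1 F [-0.8 -0.9  6.1] w 0.0343 g 59.0 speed 0.002
units [ 4.274  2.244 -2.536] mm 218.0
```

Call:
play_rows(motion=[[0, 0, -0.1, 0, 28], [0, 0, -0.5, 0, 28], [0, 0, -1.3, 0, 28], [0, 0, -2.1, 0, 28], [0, 0, -2.5, 0, 28]])

```text
clock: 11.7
position: [0.435, -0.0782, 0.1783]
ee_rot: [0.0, 0.991, 0.131, 0.001]
contact_force: [0.5, -0.0, -3.2]
width: 0.0336
gripper_force: 60.1
```

Call:
play_rows(motion=[[0.6, 0.3, 0, 0, 28], [1.6, 0.85, 0, 0, 28], [2.7, 1.4, 0, 0, 28], [3.7, 1.95, 0, 0, 28], [4.27, 2.24, 0, 0, 28]])

```text
clock: 12.32
position: [0.6247, -0.1208, 0.1757]
ee_rot: [-0.0, 0.991, 0.131, -0.0]
contact_force: [-0.8, 0.2, -2.4]
width: 0.0339
gripper_force: 60.2
```

Call:
play_rows(motion=[[0, 0, 0.2, 0, 28], [0, 0, 0.8, 0, 28], [0, 0, 1.5, 0, 28], [0, 0, 1.8, 0, 28], [0, 0, 1.8, 0, 28]])

```text
clock: 12.95
position: [0.6215, -0.12, 0.1039]
ee_rot: [-0.001, 0.991, 0.131, -0.001]
contact_force: [-0.0, 0.7, -2.7]
width: 0.0338
gripper_force: 60.3
```

Call:
play_rows(motion=[[0, 0, 0, 0, 28], [0, 0, 0, 0, 28]])

```text
clock: 13.2
position: [0.6238, -0.1207, 0.1062]
ee_rot: [0.001, 0.991, 0.131, 0.001]
contact_force: [0.2, -0.4, -2.5]
width: 0.0342
gripper_force: 60.3
```

```bash
python3 - <<'E'
from h import *
to(*V['small'],.094)
im=manip.get_image("side"); cv2.imwrite("pics/s5.png",cv2.resize(im["img"][120:240,230:390,::-1],None,fx=4,fy=4))
E
```

```text
t 13.2 pos [ 0.6238 -0.1207  0.1062] yaw 15.1 F [ 0.2 -0.4 -2.5] w 0.0342 g 60.3 speed 0.004
units [0.003 0.009 0.304] mm 12.0
```

View pics/s5.png

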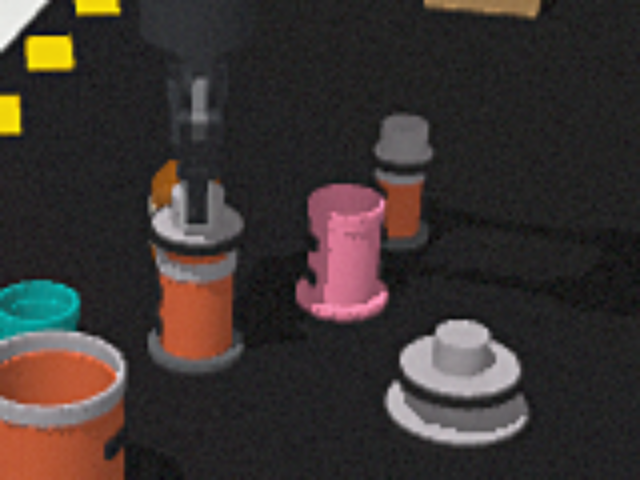

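Small cover hangs level, centred over its vessel (crop 197,230). Lowering.

Call:
play_rows(motion=[[0, 0.02, 0.08, 0, 28], [0, 0.02, 0.16, 0, 28], [0, 0.02, 0.23, 0, 28], [0, 0.02, 0.27, 0, 28], [0, 0.02, 0.28, 0, 28]])

```text
clock: 13.88
position: [0.623, -0.1212, 0.0941]
ee_rot: [-0.0, 0.991, 0.131, -0.0]
contact_force: [-3.1, 1.0, 1.8]
width: 0.0338
gripper_force: 60.7
```

Call:
play_rows(motion=[[0, 0, 0.01, 0, 28], [0, 0, 0.02, 0, 28], [0, 0, 0.03, 0, 28], [0, 0, 0.03, 0, 28]])

```text
clock: 14.38
position: [0.623, -0.1212, 0.0941]
ee_rot: [0.0, 0.991, 0.131, 0.0]
contact_force: [-4.0, 1.1, 8.0]
width: 0.0335
gripper_force: 61.1
```

```bash
python3 -c "
from h import *
for i in range(4): to(*V['small'],.094); manip.get_image('top')"
```

```text
t 14.38 pos [ 0.623  -0.1212  0.0941] yaw 15.1 F [-4.   1.1  8. ] w 0.0335 g 61.1 speed 0.002
units [0.025 0.    0.002] mm 1.0
t 14.43 pos [ 0.6231 -0.1212  0.0941] yaw 15.1 F [-4.4  1.5  8.6] w 0.0339 g 61.1 speed 0.003
units [0.024 0.    0.002] mm 1.0
t 14.47 pos [ 0.6231 -0.1212  0.0941] yaw 15.1 F [-3.4  1.1  7.9] w 0.0342 g 61.1 speed 0.002
units [0.024 0.    0.002] mm 1.0
t 14.53 pos [ 0.6231 -0.1212  0.0941] yaw 15.1 F [-4.1  1.7  8.7] w 0.0338 g 61.1 speed 0.001
units [0.024 0.    0.003] mm 1.0
```

Call:
play_rows(motion=[[0, 0, -0.02, 0, 28], [0, 0, -0.02, 0, 36], [0, 0, -0.02, 0, 44], [0, 0, -0.02, 0, 54], [0, 0, -0.02, 0, 60]])

```text
clock: 15.2
position: [0.6235, -0.1214, 0.0932]
ee_rot: [0.0, 0.991, 0.131, 0.0]
contact_force: [-0.6, -0.6, 0.1]
width: 0.0603
gripper_force: 0.0
```

Call:
play_rows(motion=[[0, 0, 0, 0, 60], [0, 0, -0.4, 0, 60], [0, 0, -1.1, 0, 60], [0, 0, -1.9, 0, 60], [0, 0, -2.0, 0, 60]])

```text
clock: 15.82
position: [0.6252, -0.1219, 0.1772]
ee_rot: [0.002, 0.991, 0.131, 0.003]
contact_force: [-0.2, -0.4, -0.7]
width: 0.0599
gripper_force: 0.0
```

Call:
play_rows(motion=[[-0.6, -0.3, 0, 0, 60], [-1.6, -0.85, 0, 0, 60], [-2.7, -1.4, 0, 0, 60], [-3.7, -1.95, 0, 0, 60], [-4.25, -2.22, 0, 0, 60]])

```text
clock: 16.45
position: [0.4329, -0.0787, 0.1728]
ee_rot: [-0.0, 0.991, 0.131, -0.001]
contact_force: [0.2, -0.3, 1.0]
width: 0.06
gripper_force: 0.0
```

Call:
play_rows(motion=[[0, 0, 0.4, 0, 60], [0, 0, 0.8, 0, 60], [0, 0, 0.8, 0, 60], [0, 0, 0.8, 0, 60]])

```text
clock: 16.95
position: [0.4362, -0.0798, 0.1415]
ee_rot: [0.0, 0.991, 0.131, 0.0]
contact_force: [-0.4, -0.2, 1.0]
width: 0.06
gripper_force: 0.0
```

```bash
python3 - <<'E'
from h import *
to(.4355,-.0795,.0447)
cover('small'); pile(.064)
im=manip.get_image("side"); cv2.imwrite("pics/s6.png",cv2.resize(im["img"][120:240,230:390,::-1],None,fx=4,fy=4))
E
```

```text
t 16.95 pos [ 0.4362 -0.0798  0.1415] yaw 15.1 F [-0.4 -0.2  1. ] w 0.06 g 0.0 speed 0.013
units [-0.016 -0.012  2.421] mm 97.0
small top flange 325 z 0.0885 c [ 622.3 -120.8] R 34.4 mid [ 0.622  -0.1214]
small top boss 141 z 0.1117 c [ 622.  -121.1] R 17.8 mid [ 0.6215 -0.1212]
small side flange 169 z 0.0897 c [ 622.8 -120.1] R 36.2 mid [ 0.6232 -0.1171]
small side boss 80 z 0.1127 c [ 625.3 -120.9] R 20.1 mid [ 0.6229 -0.1199]
pile side 95 [ 0.4359 -0.0777  0.0646] [ 0.4355 -0.0791  0.0639] [0.0336 0.038  0.0073]
```

View pics/s6.png

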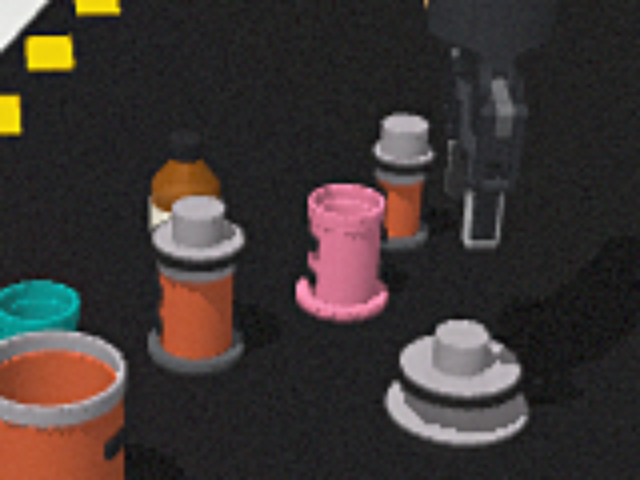

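Small cover is seated flat, within 1 mm (crop 197,235). Next is the medium cover.

Call:
play_rows(motion=[[-0.01, -0.01, 0.5, 0, 60], [-0.01, -0.01, 1.3, 0, 60], [-0.01, -0.01, 2.0, 0, 60], [-0.01, -0.01, 2.35, 0, 60], [-0.01, -0.01, 2.42, 0, 60]])

```text
clock: 17.82
position: [0.4351, -0.0793, 0.0438]
ee_rot: [-0.0, 0.991, 0.131, -0.001]
contact_force: [-0.7, -0.4, -0.0]
width: 0.0597
gripper_force: 0.0
```

Call:
play_rows(motion=[[0, 0, 0, 0, 52], [0, 0, 0, 0, 42], [0, 0, 0, 0, 36], [0, 0, 0, 0, 32], [0, 0, 0, 0, 28]])

```text
clock: 18.45
position: [0.4364, -0.08, 0.0456]
ee_rot: [0.001, 0.991, 0.131, 0.001]
contact_force: [-1.2, -1.0, 5.9]
width: 0.0339
gripper_force: 59.0
```

Call:
play_rows(motion=[[0, 0, 0, 0, 28], [0, 0, 0, 0, 28]])

```text
clock: 18.7
position: [0.4364, -0.08, 0.0456]
ee_rot: [0.001, 0.991, 0.131, 0.001]
contact_force: [-0.4, -1.3, 6.5]
width: 0.034
gripper_force: 59.0
```

```bash
python3 -c "
from h import *
for i in range(2): to(*V['medium'],.18); manip.get_image('top')"
```

```text
t 18.7 pos [ 0.4364 -0.08    0.0456] yaw 15.1 F [-0.4 -1.3  6.5] w 0.034 g 59.0 speed 0.002
units [  4.044 -10.029  -3.372] mm 453.0
t 18.75 pos [ 0.4364 -0.08    0.0456] yaw 15.1 F [-1.5 -0.7  5.9] w 0.0339 g 59.0 speed 0.001
units [  4.045 -10.029  -3.372] mm 453.0
```

Call:
play_rows(motion=[[0, 0, -0.1, 0, 28], [0, 0, -0.6, 0, 28], [0, 0, -1.6, 0, 28], [0, 0, -2.6, 0, 28], [0, 0, -3.4, 0, 28]])

```text
clock: 19.42
position: [0.4351, -0.079, 0.1816]
ee_rot: [-0.0, 0.991, 0.131, -0.0]
contact_force: [0.2, -1.1, -4.6]
width: 0.034
gripper_force: 60.4
```

Call:
play_rows(motion=[[0.2, -0.5, 0, 0, 28], [0.6, -1.5, 0, 0, 28], [1.0, -2.5, 0, 0, 28], [1.4, -3.5, 0, 0, 28], [1.8, -4.5, 0, 0, 28]])

```text
clock: 20.05
position: [0.4574, 0.1145, 0.1799]
ee_rot: [-0.0, 0.991, 0.131, -0.001]
contact_force: [1.1, 0.0, -4.0]
width: 0.0337
gripper_force: 60.7
```

Call:
play_rows(motion=[[0.4, -1.0, 0, 0, 28], [0.9, -2.2, 0, 0, 28], [1.4, -3.4, 0, 0, 28], [1.9, -4.6, 0, 0, 28], [2.24, -5.53, 0, 0, 28]])

```text
clock: 20.68
position: [0.4866, 0.352, 0.1795]
ee_rot: [0.0, 0.991, 0.132, -0.001]
contact_force: [0.6, -0.4, -3.8]
width: 0.0338
gripper_force: 60.7
```

Call:
play_rows(motion=[[0, 0, 0.2, 0, 28], [0, 0, 0.8, 0, 28], [0, 0, 1.3, 0, 28], [0, 0, 1.5, 0, 28], [0, 0, 1.5, 0, 28]])

```text
clock: 21.3
position: [0.4868, 0.3491, 0.1197]
ee_rot: [0.001, 0.991, 0.131, -0.001]
contact_force: [-0.4, 0.3, -3.5]
width: 0.0337
gripper_force: 60.8
```

Call:
play_rows(motion=[[0, 0, 0, 0, 28], [0, 0, 0, 0, 28]])

```text
clock: 21.55
position: [0.4879, 0.3502, 0.1214]
ee_rot: [-0.0, 0.991, 0.131, 0.001]
contact_force: [-0.3, 0.6, -3.9]
width: 0.0338
gripper_force: 60.8
```

```bash
python3 - <<'E'
from h import *
to(*V['medium'],.1086)
im=manip.get_image("side"); cv2.imwrite("pics/s7.png",cv2.resize(im["img"][190:370,200:440,::-1],None,fx=3,fy=3))
E
```

```text
t 21.55 pos [0.4879 0.3502 0.1214] yaw 15.1 F [-0.3  0.6 -3.9] w 0.0338 g 60.8 speed 0.003
units [-0.002  0.014  0.32 ] mm 13.0
```

View pics/s7.png

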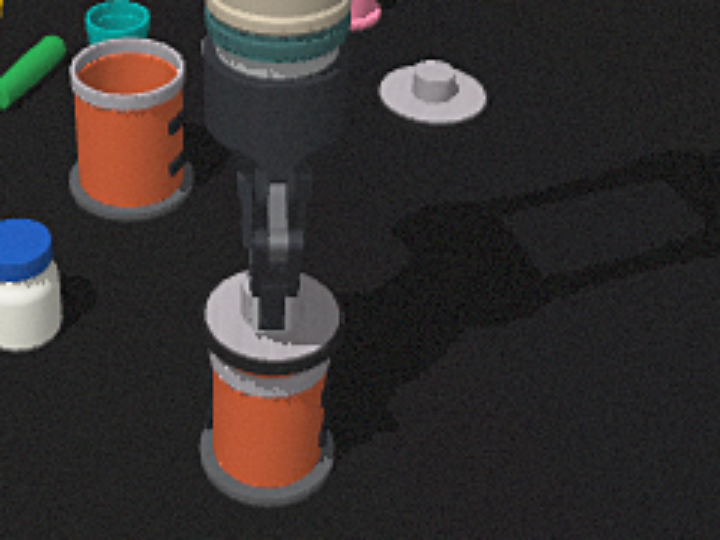

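Medium cover is level and centred over its vessel (crop 270,330). Lowering.

Call:
play_rows(motion=[[0, 0.01, 0.08, 0, 28], [0, 0.01, 0.16, 0, 28], [0, 0.01, 0.23, 0, 28], [0, 0.01, 0.27, 0, 28], [0, 0.01, 0.29, 0, 28]])

```text
clock: 22.22
position: [0.4874, 0.3495, 0.1087]
ee_rot: [0.0, 0.991, 0.131, -0.0]
contact_force: [-1.2, -1.3, -1.1]
width: 0.0342
gripper_force: 61.1
```

Call:
play_rows(motion=[[0, 0, 0.01, 0, 28], [0, 0, 0.02, 0, 28], [0, 0, 0.025, 0, 28], [0, 0, 0.025, 0, 28]])

```text
clock: 22.72
position: [0.4874, 0.3496, 0.1087]
ee_rot: [-0.0, 0.991, 0.131, 0.0]
contact_force: [-3.3, -1.2, 6.5]
width: 0.0337
gripper_force: 61.7
```

```bash
python3 -c "
from h import *
for i in range(3): to(*V['medium'],.1086); manip.get_image('top')"
```

```text
t 22.73 pos [0.4874 0.3496 0.1087] yaw 15.1 F [-3.3 -1.2  6.5] w 0.0337 g 61.7 speed 0.002
units [0.014 0.004 0.002] mm 1.0
t 22.77 pos [0.4874 0.3496 0.1087] yaw 15.1 F [-3.1 -1.6  6. ] w 0.0341 g 61.7 speed 0.002
units [0.014 0.004 0.002] mm 1.0
t 22.82 pos [0.4874 0.3496 0.1087] yaw 15.1 F [-2.7 -1.3  4.6] w 0.0338 g 61.7 speed 0.001
units [0.015 0.004 0.002] mm 1.0
```

Seated. Release, retreat and return to the last cover.

Call:
play_rows(motion=[[0, 0, -0.015, 0, 28], [0, 0, -0.015, 0, 36], [0, 0, -0.015, 0, 44], [0, 0, -0.015, 0, 54], [0, 0, -0.015, 0, 60]])

```text
clock: 23.5
position: [0.4877, 0.3497, 0.1084]
ee_rot: [-0.0, 0.991, 0.131, 0.0]
contact_force: [0.1, 0.5, -0.1]
width: 0.0599
gripper_force: 0.0
```

Call:
play_rows(motion=[[0, 0, 0, 0, 60], [0, 0, -0.4, 0, 60], [0, 0, -1.1, 0, 60], [0, 0, -1.8, 0, 60], [0, 0, -1.8, 0, 60]])

```text
clock: 24.12
position: [0.4893, 0.3506, 0.184]
ee_rot: [-0.001, 0.991, 0.131, 0.003]
contact_force: [0.6, 0.0, -0.3]
width: 0.0599
gripper_force: 0.0
```

Call:
play_rows(motion=[[-0.2, 0.5, 0, 0, 60], [-0.6, 1.5, 0, 0, 60], [-1.0, 2.5, 0, 0, 60], [-1.4, 3.5, 0, 0, 60], [-1.8, 4.5, 0, 0, 60]])

```text
clock: 24.75
position: [0.4628, 0.1545, 0.1792]
ee_rot: [0.001, 0.991, 0.131, -0.002]
contact_force: [0.9, -0.1, -0.7]
width: 0.0603
gripper_force: 0.0
```

Call:
play_rows(motion=[[-0.4, 1.0, 0, 0, 60], [-0.9, 2.2, 0, 0, 60], [-1.4, 3.4, 0, 0, 60], [-1.9, 4.6, 0, 0, 60], [-2.24, 5.5, 0, 0, 60]])

```text
clock: 25.38
position: [0.4328, -0.0808, 0.1794]
ee_rot: [-0.0, 0.991, 0.13, -0.001]
contact_force: [0.7, 0.7, -0.2]
width: 0.0602
gripper_force: 0.0
```

Call:
play_rows(motion=[[0, 0, 0.5, 0, 60], [0, 0, 1.5, 0, 60], [0, 0, 2.3, 0, 60], [0, 0, 2.3, 0, 60], [0, 0, 2.3, 0, 60]])

```text
clock: 26.0
position: [0.4352, -0.079, 0.089]
ee_rot: [0.0, 0.991, 0.131, 0.0]
contact_force: [0.3, -0.6, 1.1]
width: 0.0602
gripper_force: 0.0
```

```bash
python3 - <<'E'
from h import *
to(.4357,-.0795,.0128)
cover('medium'); pile(.032)
im=manip.get_image("side"); cv2.imwrite("pics/s8.png",cv2.resize(im["img"][190:370,200:440,::-1],None,fx=3,fy=3))
E
```

```text
t 26.0 pos [ 0.4352 -0.079   0.089 ] yaw 15.0 F [ 0.3 -0.6  1.1] w 0.0602 g 0.0 speed 0.023
units [0.008 0.014 1.904] mm 76.0
medium top flange 594 z 0.104 c [486.6 349.7] R 42.8 mid [0.4864 0.3499]
medium top boss 150 z 0.1272 c [486.1 349.3] R 19.0 mid [0.487  0.3493]
medium side flange 978 z 0.1047 c [487.7 350.3] R 43.7 mid [0.4874 0.3509]
medium side boss 253 z 0.1278 c [487.5 350.4] R 18.4 mid [0.4869 0.3503]
pile side 97 [ 0.4357 -0.0788  0.0327] [ 0.4356 -0.0808  0.0319] [0.0344 0.0376 0.0074]
```

View pics/s8.png

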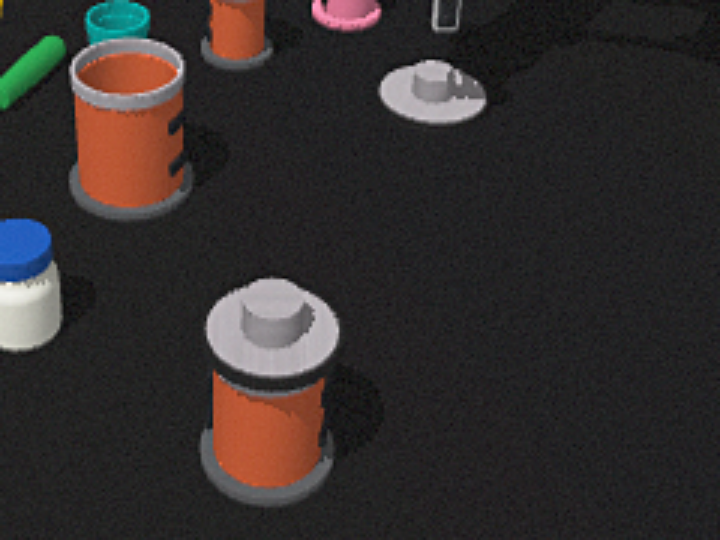

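Medium cover is seated flat, within 1 mm (crop 273,330). Last, the large cover at (433,92).

Call:
play_rows(motion=[[0.01, 0.02, 0.4, 0, 60], [0.01, 0.02, 1.0, 0, 60], [0.01, 0.02, 1.6, 0, 60], [0.01, 0.02, 1.85, 0, 60], [0.01, 0.02, 1.9, 0, 60]])

```text
clock: 26.88
position: [0.4361, -0.0793, 0.0125]
ee_rot: [-0.0, 0.991, 0.131, -0.0]
contact_force: [-0.4, 0.5, 0.9]
width: 0.0601
gripper_force: 0.0
```

Call:
play_rows(motion=[[0, 0, 0, 0, 52], [0, 0, 0, 0, 42], [0, 0, 0, 0, 36], [0, 0, 0, 0, 32], [0, 0, 0, 0, 28]])

```text
clock: 27.5
position: [0.437, -0.0801, 0.0136]
ee_rot: [0.001, 0.991, 0.131, 0.001]
contact_force: [-1.3, -2.1, 7.5]
width: 0.034
gripper_force: 58.9
```

Call:
play_rows(motion=[[0, 0, 0, 0, 28], [0, 0, 0, 0, 28]])

```text
clock: 27.75
position: [0.437, -0.0801, 0.0136]
ee_rot: [0.001, 0.991, 0.131, 0.001]
contact_force: [-1.3, -2.3, 6.6]
width: 0.0341
gripper_force: 58.9
```

```bash
python3 -c "
from h import *
for i in range(2): to(*V['large'],.18); manip.get_image('top')"
```

```text
t 27.75 pos [ 0.437  -0.0801  0.0136] yaw 15.1 F [-1.3 -2.3  6.6] w 0.0341 g 58.9 speed 0.002
units [ 6.476 -2.949 -4.154] mm 330.0
t 27.8 pos [ 0.437  -0.0801  0.0136] yaw 15.1 F [-0.9 -1.4  7.4] w 0.0339 g 58.9 speed 0.001
units [ 6.476 -2.949 -4.154] mm 330.0
```

Call:
play_rows(motion=[[0, 0, -0.1, 0, 28], [0, 0, -0.6, 0, 28], [0, 0, -1.6, 0, 28], [0, 0, -2.7, 0, 28], [0, 0, -3.8, 0, 28]])

```text
clock: 28.48
position: [0.4347, -0.0787, 0.1652]
ee_rot: [-0.001, 0.991, 0.131, -0.001]
contact_force: [0.8, 0.2, -5.0]
width: 0.0339
gripper_force: 60.4
```

Call:
play_rows(motion=[[0, 0, -0.6, 0, 28], [0.6, -0.27, -0.6, 0, 28], [1.5, -0.68, -0.6, 0, 28], [2.4, -1.1, -0.6, 0, 28], [3.4, -1.55, -0.6, 0, 28]])

```text
clock: 29.1
position: [0.5506, 0.0169, 0.1876]
ee_rot: [-0.0, 0.991, 0.131, -0.001]
contact_force: [-0.0, -0.7, -3.2]
width: 0.0342
gripper_force: 60.7
```

Call:
play_rows(motion=[[1.0, -0.45, 0, 0, 28], [2.0, -0.9, 0, 0, 28], [2.8, -1.27, 0, 0, 28], [3.07, -1.4, 0, 0, 28], [3.07, -1.4, 0, 0, 28]])

```text
clock: 29.72
position: [0.6544, 0.1021, 0.1872]
ee_rot: [0.0, 0.991, 0.131, -0.002]
contact_force: [0.0, -0.7, -4.0]
width: 0.0339
gripper_force: 60.7
```

Call:
play_rows(motion=[[0, 0, 0.2, 0, 28], [0, 0, 0.7, 0, 28], [0, 0, 1.2, 0, 28], [0, 0, 1.35, 0, 28], [0, 0, 1.35, 0, 28]])

```text
clock: 30.35
position: [0.6546, 0.1013, 0.1343]
ee_rot: [0.0, 0.991, 0.131, -0.0]
contact_force: [-0.6, -0.1, -4.3]
width: 0.0341
gripper_force: 60.6
```

Call:
play_rows(motion=[[0, 0, 0, 0, 28], [0, 0, 0, 0, 28]])

```text
clock: 30.6
position: [0.6557, 0.1018, 0.1355]
ee_rot: [0.0, 0.991, 0.131, 0.001]
contact_force: [-0.7, 0.9, -3.7]
width: 0.034
gripper_force: 60.6
```

```bash
python3 - <<'E'
from h import *
to(*V['large'],.1236)
im=manip.get_image("side"); cv2.imwrite("pics/s9.png",cv2.resize(im["img"][130:310,150:390,::-1],None,fx=3,fy=3))
E
```

```text
t 30.6 pos [0.6557 0.1018 0.1355] yaw 15.1 F [-0.7  0.9 -3.7] w 0.034 g 60.6 speed 0.004
units [0.004 0.01  0.297] mm 12.0
```

View pics/s9.png

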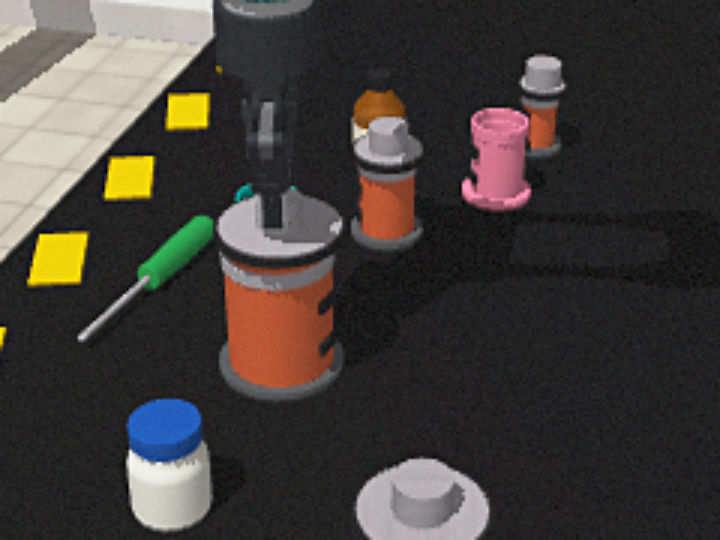

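Large cover is level, centred over its vessel (crop 280,240). Lowering.

Call:
play_rows(motion=[[0.01, 0.01, 0.08, 0, 28], [0.01, 0.01, 0.16, 0, 28], [0.01, 0.01, 0.22, 0, 28], [0.01, 0.01, 0.26, 0, 28], [0.01, 0.01, 0.27, 0, 28]])

```text
clock: 31.28
position: [0.6556, 0.1016, 0.1238]
ee_rot: [0.0, 0.991, 0.131, -0.0]
contact_force: [-1.6, -0.3, -1.6]
width: 0.0337
gripper_force: 60.6
```

Call:
play_rows(motion=[[0, 0, 0.01, 0, 28], [0, 0, 0.02, 0, 28], [0, 0, 0.025, 0, 28], [0, 0, 0.025, 0, 28]])

```text
clock: 31.78
position: [0.6557, 0.1017, 0.1237]
ee_rot: [0.0, 0.991, 0.131, 0.0]
contact_force: [-3.6, 0.1, 5.4]
width: 0.0338
gripper_force: 61.5
```

```bash
python3 -c "
from h import *
for i in range(3): to(*V['large'],.1236); manip.get_image('top')"
```

```text
t 31.77 pos [0.6557 0.1017 0.1237] yaw 15.1 F [-3.6  0.1  5.4] w 0.0338 g 61.5 speed 0.002
units [0.007 0.006 0.002] mm 0.0
t 31.82 pos [0.6557 0.1016 0.1237] yaw 15.1 F [-3.4  0.7  5.1] w 0.034 g 61.5 speed 0.001
units [0.007 0.006 0.001] mm 0.0
t 31.88 pos [0.6557 0.1016 0.1237] yaw 15.1 F [-3.7  0.3  5.3] w 0.034 g 61.5 speed 0.002
units [0.007 0.005 0.002] mm 0.0
```

Call:
play_rows(motion=[[0, 0, -0.015, 0, 28], [0, 0, -0.015, 0, 36], [0, 0, -0.015, 0, 44], [0, 0, -0.015, 0, 54], [0, 0, -0.015, 0, 60]])

```text
clock: 32.55
position: [0.6559, 0.1015, 0.1232]
ee_rot: [0.0, 0.991, 0.131, 0.0]
contact_force: [-0.0, 0.9, 0.4]
width: 0.0597
gripper_force: 0.0
```

Call:
play_rows(motion=[[0, 0, 0, 0, 60], [0, 0, -0.4, 0, 60], [0, 0, -1.1, 0, 60], [0, 0, -1.8, 0, 60], [0, 0, -1.8, 0, 60]])

```text
clock: 33.17
position: [0.6577, 0.1017, 0.1992]
ee_rot: [0.0, 0.991, 0.131, 0.004]
contact_force: [0.5, 0.3, -0.3]
width: 0.0599
gripper_force: 0.0
```

Call:
play_rows(motion=[[-1, 0.4, 0, 0, 60], [-2.0, 0.8, 0, 0, 60], [-3.0, 1.2, 0, 0, 60], [-4.0, 1.6, 0, 0, 60], [-5.0, 2, 0, 0, 60]])

```text
clock: 33.8
position: [0.4817, -0.0282, 0.1948]
ee_rot: [0.0, 0.991, 0.131, -0.0]
contact_force: [-0.5, -1.2, 0.1]
width: 0.06
gripper_force: 0.0
```

Call:
play_rows(motion=[[0, 0, 0, 0, 60], [0, 0, 0, 0, 60], [0, 0, 0, 0, 60]])

```text
clock: 34.17
position: [0.4843, -0.0272, 0.1952]
ee_rot: [-0.0, 0.991, 0.131, 0.0]
contact_force: [-0.6, 0.6, 0.8]
width: 0.0601
gripper_force: 0.0
```

```bash
python3 - <<'E'
from h import *
to(*V['large'],.1236)
for k in V:
    if k!='pile': cover(k)
im=manip.get_image("side"); cv2.imwrite("pics/s10.png",cv2.resize(im["img"][130:370,120:440,::-1],None,fx=2.5,fy=2.5))
E
```

```text
t 34.17 pos [ 0.4843 -0.0272  0.1952] yaw 15.1 F [-0.6  0.6  0.8] w 0.0601 g 0.0 speed 0.003
units [ 4.982 -1.988  1.791] mm 226.0
large top flange 880 z 0.1188 c [653.3 101. ] R 51.1 mid [0.6539 0.1024]
large top boss 149 z 0.1417 c [653.1 102.4] R 18.5 mid [0.653  0.1013]
large side flange 650 z 0.1199 c [655.6 102.2] R 52.5 mid [0.6543 0.1026]
large side boss 126 z 0.143 c [656.2 101.8] R 20.9 mid [0.6542 0.1018]
medium top flange 602 z 0.1041 c [486.3 350. ] R 43.0 mid [0.4864 0.3501]
medium top boss 150 z 0.127 c [486.1 349.4] R 18.4 mid [0.487  0.3499]
medium side flange 964 z 0.1046 c [487.7 350. ] R 43.5 mid [0.4873 0.3501]
medium side boss 256 z 0.1277 c [487.  350.8] R 18.3 mid [0.4873 0.3508]
small top flange 210 z 0.0885 c [ 622.7 -121.3] R 34.2 mid [ 0.6235 -0.1216]
small top boss 92 z 0.1117 c [ 622.  -120.8] R 17.3 mid [ 0.6229 -0.1212]
small side flange 176 z 0.0897 c [ 623.9 -118.5] R 36.8 mid [ 0.6235 -0.1188]
small side boss 82 z 0.1132 c [ 622.1 -119.2] R 18.5 mid [ 0.6237 -0.1192]
tiny top flange 144 z 0.073 c [ 510.6 -332.2] R 26.5 mid [ 0.5107 -0.3327]
tiny top boss 145 z 0.0965 c [ 510.7 -332.5] R 18.2 mid [ 0.5111 -0.3319]
tiny side flange 29 z 0.0747 c [ 512.3 -328.7] R 27.7 mid [ 0.5122 -0.3287]
```

View pics/s10.png

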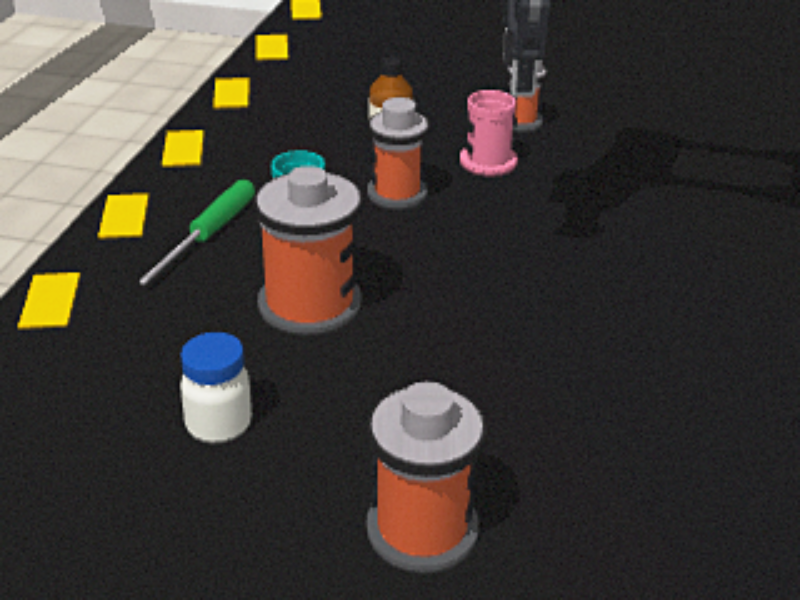

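All four covers sit flat at rim height, each within about 2 mm of centre. The bottle and jar are untouched and the arm is clear.

```bash
python3 -c "
from rig import manip
print(manip.sign_off())"
```

```text
the job is handed in; nothing more can be done
None
```

All four covers are lying flat on their matching vessels, each within about 2 mm of centre by the camera, and the job was handed in at about 34.5 s of the 114 s allowed.

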